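Shift the wheel-drive gearbox into the blue speed

ROBOT

A 6-joint arm with a two-finger parallel gripper is mounted at the origin on the work surface; the furniture and walls round the work are solid. World frame = base frame: x ahead of the robot, y to its left, z up, the work surface at z = 0. Lengths are in m, angles in rad, forces in N, time in s.
With the tool pointing down it reaches from about 0.25 to 0.775 m from the base axis. Payload 4 kg.
Tool frame: the origin (TCP) lies at the very end of the fingers, on their centre line; the grasp point (between the pads) lies hold_point_z behind it (hold_point_z is the distance from the TCP to the grasp point, in m); z points along the fingers, y is the direction in which the jaws open and shut (so a half turn about z gives the same grasp; the last joint's range is limited). The gripper opens to 94 mm and grips with 3 to 60 N. Pads are 16 mm wide; open, the fingers measure 119 mm over their backs; the gripper's body (75 mm by 177 mm) begins 78 mm behind the grasp point.
Start: joints at [1.028, 0.087, 1.371, -0, 1.684, -0.103], TCP at [0.234, 0.498, 0.206] pointing down, gripper open.
Joint ranges: [-3.1, 3.1], [-0.76, 2.03], [0.27, 2.55], [-1.08, 4.22], [0.17, 2.65], [-2.57, 2.57]. Speed limits (rad/s): [2.79, 2.79, 3.14, 3.14, 3.14, 3.14].

INTERFACE

Orientations are given as [roll, pitch, yaw] about the fixed x, y, z axes, in that order (R = Rz(yaw) Ry(pitch) Rx(roll)).
In Python, from bench import * gives the robot as it stands.
- The arm moves only by the tool step_arm, never from a script. Its argument "increments" is text: rows parted by semicolons, each of 6 numbers parted by spaces: the shift along the tool's x, y, z in cm, then the turn, a rotation vector about the tool's x, y, z in rad. A call has 1 to 5 rows; each row shifts and turns the commanded pose from where the row before left it, along the tool's axes as they then stand; what a row does not reach is not made up. A row lasts 1/10 s, in which the tool goes at most 50 mm and 8.59 degrees, less where a joint would pass 70% of its speed; a pose out of reach is approached as far as the arm can. A call is refused whole if a number of a shift passes 5 or a number of a turn 0.15, either way. A call with a gripper value outside its range is refused whole. "claw" is the gripper's target within -1 to 1 (shut at 1, half-way at 0, fully open at -1), set as the call begins (left out, the last holds). The fingers move at their own pace and stop on an object; the grip force is fixed at half the most. Time passes only in rows, so rows that do not move let the fingers close. It gives the time, the measured TCP pose, the force and the opening at its end, in the units of the state.
- get_obs(): the state, without advancing time (a new reading comes with each control period).
- snapshot(name): name is "scene" or "top" or "wrist"; returns the picture (384x512x3 uint8, red, green, blue); there is no depth.
- calibration(name): a dict with "camera_matrix" (3x3 intrinsics, pixels), "eye" and "orientation" of the camera in the world; the wrist camera has in their place "tool_from_camera" (4x4, takes a point from camera to tool coordinates, whose origin is the TCP and whose axes are the flange's). Camera axes: x right, y up, looking along -z (the intrinsics and any distortion apply to the point x, -y, -z); pixel columns grow to the right and rows downward; lengths in m; the calibration is good to about 2 mm. A picture is of the moment at which its call begins: read the wrist's pose just before it. calibration takes no time and is no camera call.
- close_job(): hands the job in, once; it reports no verdict.
The state is a dict: "time": time; "joint_positions": joint angles; "qvel": joint speeds; "joint_torque": joint torques, N m; "tool_pos": TCP position; "ee_rot": TCP orientation; "wrist_force": force on the tool from outside, world axes, zero at the start; "wrist_torque": the same for the moment, N m; "width": finger opening in m.
Only numpy, scipy, OpenCV 4.12 (cv2) and the standard library are available. Lean on these libraries where they do the work, as an engineer would, in place of code of your own. Each camera call takes 0.05 s, during which the arm holds its last target. There are 200 camera calls.

TASK

Change speed on the green gearbox: with the fingertips, push its black lever out of the left-hand side of the H-shaped gate, across the middle channel to the right-hand side, and then fully home into the slot marked by the blue disc, without running it into the yellow slot. Only push the lever - do not pinch the grip or force it hard against the gate - and leave the bowl, the cup and the ring cutter where they stand; finish with the hand clear.

Things in the scene. Friction and masses are not known exactly. Their poses are not given: they have to be found in the camera images.
- gearbox: Green gearbox fixed to the worktop, 134 x 108 mm on a 150 x 124 mm foot; origin at the centre of its underside, on the worktop; x away from the robot at yaw 0 (rear), y to the left, z up. A gate plate on top (upper face at 95 mm) has the H-shaped slot. An output shaft sticks out 26 mm on the left at 45 mm height, below the lever.
- gate (a point): Middle of the H on the plate's upper face, axes as the gearbox. Two columns along x at y = +22 (left) and -22 mm (right), 13 mm wide, 22 mm of stem travel either way from the middle, joined by a neutral channel along y, 18 mm wide (stem 10 mm thick, so +-4 mm of play), with rounded corners. Solid plate stops the stem anywhere else.
- lever_fore (a joint): Lever tilt along the gearbox x axis, rad: 0 upright (neutral), + away from the robot (to +x), - towards the robot; stops at +-0.25 (fully home in a slot). Starts anywhere in the left column. Friction holds the lever where it is left; it takes about 2.5 N at the grip to move, no spring, no detent.
- lever_side (a joint): Lever tilt along the gearbox y axis, rad: + to the right (to -y), - to the left; stops at about +-0.25, in the right or left column. Same friction. Starts in the left column. Both tilts turn about a pivot 5 mm above the gearbox origin, under the middle of the gate.
- grip (a point): Centre of the lever's black grip, a rounded upright block 30 x 30 mm, 60 mm tall, with a white dot on top; 144 mm from the pivot along the lever (149 mm above the worktop when upright, 140 mm in a corner slot; it moves about 36 mm to each side). Its underside is about 24 mm above the gate plate when upright.
- stem (a point): Point on the lever's stem axis at the middle of the gate plate's thickness, 87.5 mm from the pivot.
- grip_front: Face of the grip towards the gearbox -x (towards the robot); origin 3 mm inside the face at grip height. Fingers must not press this and grip_back at the same time.
- grip_back: Face of the grip towards the gearbox +x (away from the robot), origin as grip_front.
- grip_left: Face of the grip towards the gearbox +y; fingers must not press this and grip_right at the same time.
- grip_right: Face of the grip towards the gearbox -y, origin as grip_left.
- mark_blue: Blue disc, 22 mm across, 2 mm thick, flat on the gate plate just beyond the end of the wanted slot: in the right-hand column, 46 mm from the gate's middle along the gearbox x axis, at the front or the rear end (it varies). Origin at its underside centre, 95 mm above the worktop. With the lever home here the stem is 25 mm from it horizontally.
- mark_yellow: Yellow disc, same size, at the other end of the right-hand column: the wrong slot.
- glazed_bowl: Small teal glazed bowl, 68 mm across, 47 mm high, loose on the worktop to the right of the gearbox; origin centre of its underside. Bystander.
- bisque_cup: Pale unglazed cup, 66 mm across, 74 mm high, loose behind the gearbox; origin centre of its underside. Bystander.
- ring_cutter: Grey ring-shaped clay cutter, 66 mm across, 30 mm high, loose in front of the gearbox; origin centre of its underside. Bystander.

How it is judged:
On the way, in this order (a step that is already met when the one before it is completed fails the run):
1. the lever has been pushed across the neutral channel to the right-hand column (value of joint lever_side above 0.21 rad), for 0.05 s.
2. the lever is home in the blue slot (horizontal distance between stem and mark_blue below 0.029 m), for 0.2 s.
At the end, for the whole second after the job is handed in: The lever is at rest in the blue slot on the right-hand side, within about 4 mm of its stop measured at the gate plate (stem within 29 mm of the blue disc's centre, horizontally; lever_side above 0.2 rad), and the bowl, cup and ring cutter are each within 20 mm of where they stood (horizontal distance between stem and mark_blue below 0.029 m and value of joint lever_side above 0.2 rad and velocity of joint lever_fore between -0.05 and 0.05 rad/s and distance of each of glazed_bowl, bisque_cup, ring_cutter from where it was at the start of the episode below 0.02 m); the robot touches nothing.
It fails at once if the lever is run into the yellow slot (stem within 34 mm of the yellow disc's centre, more than half way in) (horizontal distance between stem and mark_yellow below 0.034 m).
It fails at once if the grip is pinched: opposite faces pressed at once with over 2 N ((contact force between the fingers and grip_front above 2 N and contact force between the fingers and grip_back above 2 N) or (contact force between the fingers and grip_left above 2 N and contact force between the fingers and grip_right above 2 N)).
It fails at once if the lever is forced: the fingers press on it with over 60 N (contact force between the fingers and lever_side above 60 N).
It fails at once if the bowl, the cup or the ring cutter is shifted or lifted by more than 20 mm (distance of any of glazed_bowl, bisque_cup, ring_cutter from where it was at the start of the episode above 0.02 m).
It also fails if it takes over 56 s, if anything falls off the work surface, if the arm or the gripper's body presses on something with over 40 N, if the wrist force passes 120 N, or if a joint passes its speed limit or range.

## Working session

There is one attempt and no reset: what is moved stays moved. The work goes in short steps, Python scripts to look and compute and a tool call to move; the robot and the scene stay as the last step left them, time stands still between calls to the robot, and variables do not carry over. Pictures are saved under pics/ and viewed, about 8 in all and at most 12, crops included, and the job is handed in when it is done.

Besides the shell and the picture viewer there is one more tool, called as name(argument=value, ...), one argument or row to a line, values as JSON. step_arm: Moves the arm, as the interface text tells. Its arguments: {"type":"object","properties":{"increments":{"type":"string"},"claw":{"type":"number"}},"required":["increments"]}

```bash
mkdir -p pics
python3 - <<'E'
from bench import *
import cv2, numpy as np
o=get_obs();print(o['time'],o['tool_pos'],o['ee_rot'],o['width'])
for n in("scene","top"):
    im=snapshot(n);cv2.imwrite(f"pics/{n}0.png",im[...,::-1]);c=calibration(n);print(n,c)
E
```

```text
0.0 [0.23390928 0.49717904 0.20433554] [-3.13943746e+00 -1.80909369e-04  2.70178320e+00] 0.09383089359126609
scene {'camera_matrix': array([[492.31610622,   0.        , 258.9572253 ],
       [  0.        , 492.31610622, 195.12272342],
       [  0.        ,   0.        ,   1.        ]]), 'eye': array([ 0.02370749, -0.64570117,  0.72848064]), 'orientation': array([ 0.75848426,  0.00461104, -0.93268449])}
top {'camera_matrix': array([[497.45289353,   0.        , 261.52633225],
       [  0.        , 497.45289353, 201.00315054],
       [  0.        ,   0.        ,   1.        ]]), 'eye': array([ 0.45841878, -0.28984568,  1.01665718]), 'orientation': array([ 0.07589514,  0.01549638, -1.54616488])}
```

View pics/top0.png

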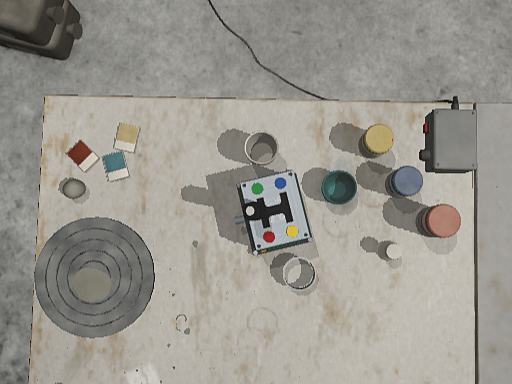

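View pics/scene0.png

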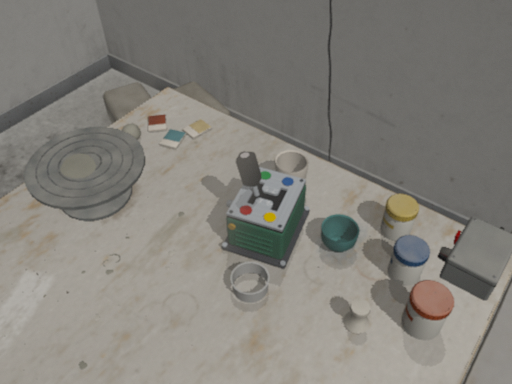

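The top view shows blue at (281,183), at the rear right, and yellow at (292,231), at the front right. Green is at (257,188), red at (269,237) and the lever's white dot at (250,211). The bowl, cup and ring stand to the right, behind and in front. Next I'll cast the rays.

```bash
cat > h.py <<'E'
from bench import *
import cv2, numpy as np
from scipy.spatial.transform import Rotation as R
def ray(c,u,v):
    K=c['camera_matrix'];d=np.array([(u-K[0,2])/K[0,0],-(v-K[1,2])/K[1,1],-1])
    return np.array(c['eye']),R.from_euler('xyz',c['orientation']).apply(d)
def plane(c,u,v,z):
    e,d=ray(c,u,v);return e+d*(z-e[2])/d[2]
def blob(im,near,lo,hi,r=12):
    h=cv2.cvtColor(im,cv2.COLOR_RGB2HSV);m=cv2.inRange(h,np.array(lo),np.array(hi))
    k=np.zeros_like(m);cv2.circle(k,near,r,255,-1);m&=k
    n,l,s,ce=cv2.connectedComponentsWithStats(m)
    i=1+np.argmax(s[1:,4]);return ce[i],s[i,4]
E
python3 - <<'E'
from h import *
im=cv2.imread('pics/top0.png')[...,::-1].copy();c=calibration('top')
P={}
for n,near,lo,hi in[('blue',(281,183),(100,120,60),(130,255,255)),('yellow',(292,231),(18,120,100),(35,255,255)),('green',(257,188),(45,120,50),(85,255,255)),('red',(269,237),(0,120,80),(8,255,255))]:
    ce,a=blob(im,near,lo,hi,9);P[n]=plane(c,*ce,.097);print(n,ce,a,P[n].round(4))
g=sum(P.values())/4
fx=(P['blue']+P['green']-P['yellow']-P['red']);yaw=np.arctan2(fx[1],fx[0])
print('gate',g,'yaw',yaw,'len',np.linalg.norm(P['blue']-P['yellow']),np.linalg.norm(P['blue']-P['green']))
Rz=R.from_euler('z',yaw)
for p in P: print(p,Rz.inv().apply(P[p]-g).round(4))
ce,a=blob(im,(250,211),(0,0,150),(180,70,255),6);
w=plane(c,*ce,.174);print('dot',ce,a,w,'local',Rz.inv().apply(w-g))
big=cv2.resize(im[150:300,200:370],None,fx=4.5,fy=4,interpolation=cv2.INTER_CUBIC);cv2.imwrite('pics/crop1.png',big[...,::-1])
for n,u,v,z in[('bowl',339,187,.047),('cup',262,149,.074),('ring',298,273,.03)]:print(n,Rz.inv().apply(plane(c,u,v,z)-g).round(3))
E
```

```text
blue [280.0625     182.67708333] 96 [ 0.5629 -0.3075  0.097 ]
yellow [291.94117647 230.87254902] 102 [ 0.4741 -0.3313  0.097 ]
green [257.         188.23958333] 96 [ 0.5516 -0.2649  0.097 ]
red [268.74226804 236.54639175] 97 [ 0.4626 -0.2888  0.097 ]
gate [ 0.51279452 -0.29811711  0.097     ] yaw 0.26234824903506776 len 0.09200504466431196 0.04408871549178664
blue [ 0.046 -0.022  0.   ]
yellow [-0.046 -0.022  0.   ]
green [0.0461 0.022  0.    ]
red [-0.0461  0.022   0.    ]
dot [249.62295082 210.42622951] 61 [ 0.50565384 -0.25540757  0.174     ] local [0.00418033 0.0431001  0.077     ]
bowl [ 0.016 -0.134 -0.05 ]
cup [ 0.12  -0.005 -0.023]
ring [-0.129 -0.017 -0.067]
```

View pics/crop1.png

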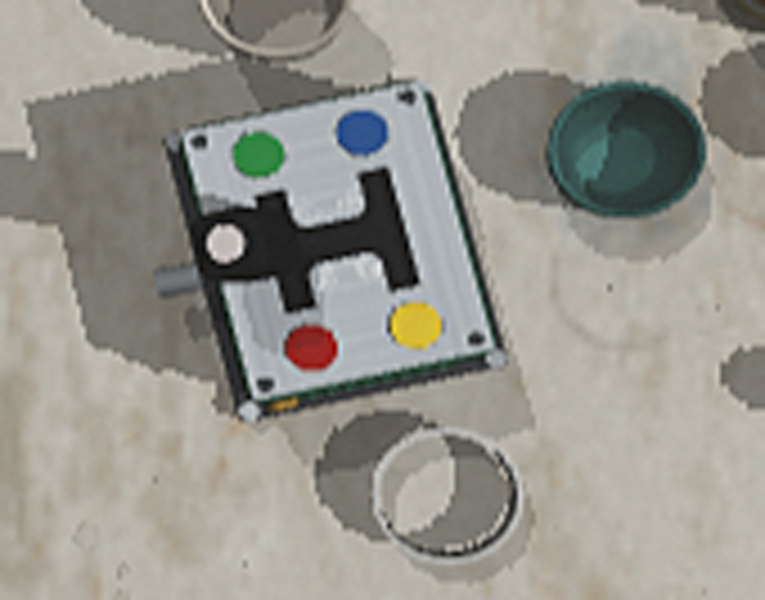

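step_arm(
  increments="0 0 -2 0 0 0.145; 0 0 -2 0 0 0.145; 0 0 -2 0 0 0.145; 0 0 -2 0 0 0.145; 0 0 -2 0 0 0.145",
  claw=1,
)

```text
time: 0.6
tool_pos: [0.234, 0.4974, 0.3056]
ee_rot: [-3.141, 0.001, 1.971]
wrist_force: [-0.4, 0.6, -0.8]
width: 0.0576
```

step_arm(
  increments="0 0 0 0 0 0.144; 0 0 0 0 0 0; 0 0 0 0 0 0",
)

```text
time: 0.9
tool_pos: [0.234, 0.4974, 0.3045]
ee_rot: [-3.14, 0.001, 1.836]
wrist_force: [1.0, 0.5, -0.2]
width: 0.0335
```

```bash
cat >> h.py <<'E'
G=np.array([.5128,-.2981,0]);YAW=.2623;RG=R.from_euler('z',YAW)
def go(x,y,z):
    "tool-axes shift (cm) to reach gearbox-local mm x,y and z"
    o=get_obs();t=G+RG.apply(np.array([x,y,z])/1000)
    T=R.from_euler('xyz',o['ee_rot']);l=RG.inv().apply(o['tool_pos']-G)*1000
    print('t',round(o['time'],2),'local',l.round(1),'yaw',(o['ee_rot'][2]-YAW-np.pi/2).round(4),'rot',np.round(o['ee_rot'],3),'w',round(o['width'],4),'F',np.round(RG.inv().apply(o['wrist_force']),1),'shift cm',(T.inv().apply(t-o['tool_pos'])*100).round(2))
E
python3 -c "
from h import *
go(3,90,300)"
```

```text
t 0.9 local [-63.  840.6 304.5] yaw 0.0027 rot [-3.140e+00  1.000e-03  1.836e+00] w 0.0335 F [ 1.1  0.3 -0.2] shift cm [-75.08   6.39   0.53]
```

step_arm(
  increments="-3.7 0.3 0 0 0 0; -3.7 0.3 0 0 0 0; -3.7 0.3 0 0 0 0; -3.7 0.3 0 0 0 0; -3.7 0.3 0 0 0 0",
)

```text
time: 1.4
tool_pos: [0.2965, 0.3213, 0.3044]
ee_rot: [-3.14, 0.001, 1.836]
wrist_force: [0.4, 0.5, -0.0]
width: 0.0003
```

step_arm(
  increments="-3.7 0.3 0 0 0 0; -3.7 0.3 0 0 0 0; -3.7 0.3 0 0 0 0; -3.7 0.3 0 0 0 0; -3.7 0.3 0 0 0 0",
)

```text
time: 1.9
tool_pos: [0.3588, 0.1466, 0.3046]
ee_rot: [-3.14, -0.0, 1.836]
wrist_force: [1.3, 0.3, 0.5]
width: 0.0005
```

step_arm(
  increments="-3.7 0.3 0 0 0 0; -3.7 0.3 0 0 0 0; -3.7 0.3 0 0 0 0; -3.7 0.3 0 0 0 0; -3.7 0.3 0 0 0 0",
)

```text
time: 2.4
tool_pos: [0.4213, -0.0282, 0.3046]
ee_rot: [-3.14, -0.001, 1.835]
wrist_force: [-0.6, 0.3, -0.4]
width: 0.0005
```

step_arm(
  increments="-3.7 0.3 0 0 0 0; -3.7 0.3 0 0 0 0; -3.7 0.3 0 0 0 0; -3.7 0.3 0 0 0 0; 0 0 0 0 0 0",
)

```text
time: 2.9
tool_pos: [0.4715, -0.1699, 0.3027]
ee_rot: [-3.138, -0.002, 1.83]
wrist_force: [0.3, 0.7, -0.4]
width: 0.0008
```

```bash
python3 -c "
from h import *
go(3,90,135)"
```

```text
t 2.9 local [ -6.7 134.5 302.7] yaw -0.0028 rot [-3.138e+00 -2.000e-03  1.830e+00] w 0.0008 F [ 0.4  0.6 -0.4] shift cm [-4.48  1.05 16.76]
```

step_arm(
  increments="-0.9 0.2 3.3 0 0 0; -0.9 0.2 3.3 0 0 0; -0.9 0.2 3.3 0 0 0; -0.9 0.2 3.3 0 0 0; -0.9 0.2 3.3 0 0 0",
)

```text
time: 3.4
tool_pos: [0.4921, -0.2064, 0.1386]
ee_rot: [-3.141, -0.001, 1.836]
wrist_force: [1.1, 0.7, -0.3]
width: 0.0002
```

step_arm(
  increments="0 0 0 0 0 0; 0 0 0 0 0 0",
)

```text
time: 3.6
tool_pos: [0.4921, -0.2064, 0.1402]
ee_rot: [-3.14, -0.002, 1.834]
wrist_force: [-0.7, -0.9, 0.1]
width: 0.0002
```

```bash
python3 -c "
from h import *
im=snapshot('top');cv2.imwrite('pics/t2.png',cv2.resize(im[150:300,200:370],None,fx=4.5,fy=4)[...,::-1])
go(3,-9,135)"
```

```text
t 3.65 local [  4.5  93.2 141.9] yaw 0.001 rot [3.140e+00 1.000e-03 1.834e+00] w 0.0003 F [-0.8  0.4 -0.1] shift cm [-10.21  -0.16   0.7 ]
```

View pics/t2.png

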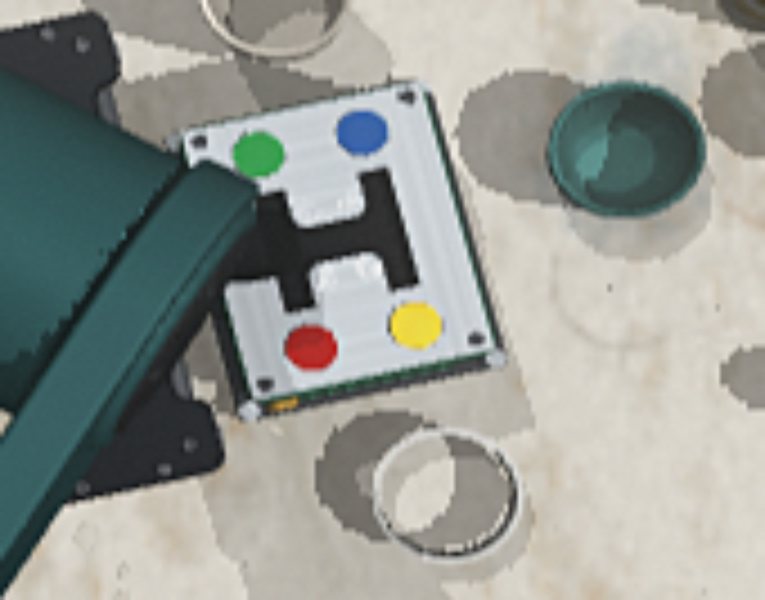

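The hand is to the left of the lever, and the gate, discs and bystanders haven't moved. I'll start pushing right.

step_arm(
  increments="-0.6 0 0.4 0 0 0; -0.6 0 0 0 0 0; -0.6 0 0 0 0 0; -0.6 0 0 0 0 0; -0.4 0 0 0 0 0",
)

```text
time: 4.15
tool_pos: [0.5001, -0.2347, 0.1369]
ee_rot: [3.141, -0.001, 1.833]
wrist_force: [-0.9, 3.1, 2.1]
width: 0.0008
```

step_arm(
  increments="-0.4 0 0 0 0 0; -0.4 0 0 0 0 0; -0.4 0 0 0 0 0; -0.4 0 0 0 0 0",
)

```text
time: 4.55
tool_pos: [0.5041, -0.2501, 0.1365]
ee_rot: [3.141, -0.0, 1.833]
wrist_force: [-0.1, 3.6, 1.9]
width: 0.0006
```

```bash
python3 -c "
from h import *
go(3,-9,135)"
```

```text
t 4.55 local [  4.1  48.6 136.5] yaw -0.0001 rot [ 3.141 -0.     1.833] w 0.0006 F [0.8 3.5 1.9] shift cm [-5.76 -0.11  0.15]
```

Pushing force is about 3.5 N, which matches free motion.

step_arm(
  increments="-0.4 0 0 0 0 0; -0.4 0 0 0 0 0; -0.4 0 0 0 0 0; -0.4 0 0 0 0 0; -0.4 0 0 0 0 0",
)

```text
time: 5.05
tool_pos: [0.5093, -0.2697, 0.1364]
ee_rot: [-3.142, 0.0, 1.833]
wrist_force: [-0.6, 2.7, 2.0]
width: 0.0004
```

step_arm(
  increments="-0.4 0 0 0 0 0; -0.4 0 0 0 0 0; -0.4 0 0 0 0 0; -0.4 0 0 0 0 0; -0.4 0 0 0 0 0",
)

```text
time: 5.55
tool_pos: [0.5145, -0.289, 0.1365]
ee_rot: [3.142, 0.0, 1.833]
wrist_force: [-0.8, 2.4, 3.4]
width: 0.0003
```

```bash
python3 -c "
from h import *
go(3,-9,135)"
```

```text
t 5.55 local [  4.    8.4 136.5] yaw -0.0003 rot [3.142 0.    1.833] w 0.0003 F [-0.2  2.5  3.4] shift cm [-1.74 -0.1   0.15]
```

step_arm(
  increments="-0.3 0 0 0 0 0; -0.3 0 0 0 0 0; -0.3 0 0 0 0 0; -0.2 0 0 0 0 0; -0.2 0 0 0 0 0",
)

```text
time: 6.05
tool_pos: [0.5176, -0.3011, 0.136]
ee_rot: [-3.141, -0.001, 1.833]
wrist_force: [0.2, 2.4, 0.3]
width: 0.0001
```

step_arm(
  increments="-0.1 0 0 0 0 0; -0.1 0 0 0 0 0; -0.1 0 0 0 0 0",
)

```text
time: 6.35
tool_pos: [0.5183, -0.3038, 0.1359]
ee_rot: [-3.141, -0.001, 1.833]
wrist_force: [-1.1, 2.6, -0.8]
width: 0.0002
```

```bash
python3 -c "
from h import *
go(3,-9,135)"
```

```text
t 6.35 local [  3.9  -6.9 135.9] yaw -0.0002 rot [-3.141e+00 -1.000e-03  1.833e+00] w 0.0002 F [-0.3  2.8 -0.8] shift cm [-0.21 -0.09  0.09]
```

Not at the stop yet, so I'll keep feeding in 1 mm at a time.

step_arm(
  increments="-0.1 0 0 0 0 0; -0.1 0 0 0 0 0",
)

```text
time: 6.55
tool_pos: [0.5189, -0.3059, 0.1362]
ee_rot: [-3.141, -0.001, 1.833]
wrist_force: [0.4, 1.8, -0.3]
width: 0.0005
```

step_arm(
  increments="-0.1 0 0 0 0 0; 0 0 0 0 0 0",
)

```text
time: 6.75
tool_pos: [0.5191, -0.3066, 0.1362]
ee_rot: [-3.141, -0.001, 1.833]
wrist_force: [-0.8, 2.7, -0.8]
width: 0.0006
```

step_arm(
  increments="-0.1 0 0 0 0 0; 0 0 0 0 0 0",
)

```text
time: 6.95
tool_pos: [0.5192, -0.3071, 0.1361]
ee_rot: [-3.141, -0.002, 1.833]
wrist_force: [-0.9, 5.1, -1.4]
width: 0.0004
```

```bash
python3 -c "
from h import *
im=snapshot('scene');cv2.imwrite('pics/s3.png',cv2.resize(im[130:290,190:370],None,fx=4,fy=3.7)[...,::-1])
go(3,10,135)"
```

```text
t 7.0 local [  3.9 -10.3 136.1] yaw 0.0 rot [-3.141e+00 -2.000e-03  1.833e+00] w 0.0003 F [0.1 4.8 0.3] shift cm [ 2.03 -0.09  0.12]
```

View pics/s3.png

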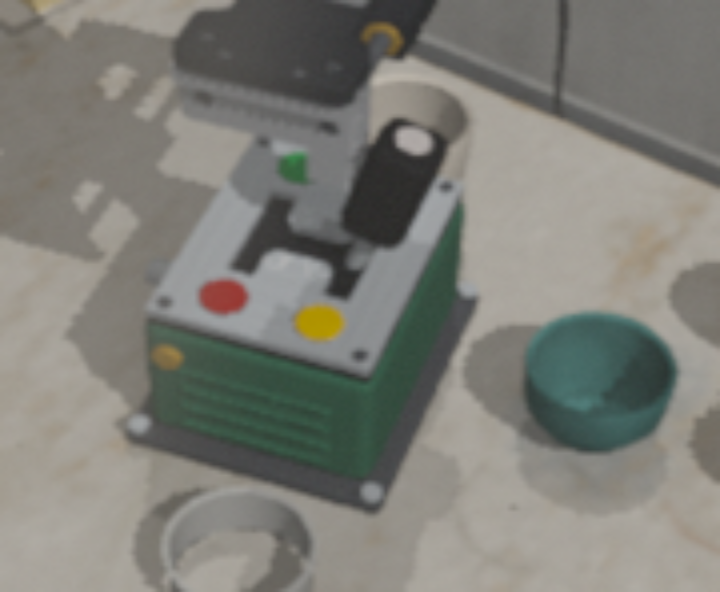

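The lever leans right and its stem is in the right-hand column. The force rose to 5 N at about the predicted stop. Now I'll back off and go round to the front face.

step_arm(
  increments="1 0 0 0 0 0; 1 0 0 0 0 0; 0 -1.8 0 0 0 0; 0 -1.8 0 0 0 0; 0 -1.8 0 0 0 0",
)

```text
time: 7.5
tool_pos: [0.4619, -0.3029, 0.1373]
ee_rot: [3.141, 0.003, 1.833]
wrist_force: [-0.5, 0.1, -0.1]
width: 0.0005
```

step_arm(
  increments="-1.4 0 0 0 0 0; -1.4 0 0 0 0 0; -1.4 0 0 0 0 0; 0 0 0 0 0 0",
)

```text
time: 7.9
tool_pos: [0.4739, -0.3453, 0.1361]
ee_rot: [3.141, 0.001, 1.831]
wrist_force: [0.6, 1.4, 0.3]
width: 0.0007
```

```bash
python3 -c "
from h import *
go(4,-33,135)"
```

```text
t 7.9 local [-49.9 -35.5 136.1] yaw -0.0018 rot [3.141e+00 1.000e-03 1.831e+00] w 0.0007 F [0.9 1.2 0.3] shift cm [0.26 5.39 0.11]
```

step_arm(
  increments="0.2 0.6 0 0 0 0; 0 0.6 0 0 0 0; 0 0.6 0 0 0 0; 0 0.4 0 0 0 0; 0 0.4 0 0 0 0",
)

```text
time: 8.4
tool_pos: [0.4981, -0.334, 0.1365]
ee_rot: [-3.141, 0.0, 1.834]
wrist_force: [-2.2, -0.9, 0.7]
width: 0.0002
```

step_arm(
  increments="0 0.4 0 0 0 0; 0 0.4 0 0 0 0; 0 0.3 0 0 0 0",
)

```text
time: 8.7
tool_pos: [0.5083, -0.3316, 0.1368]
ee_rot: [-3.141, 0.0, 1.833]
wrist_force: [-3.1, -0.7, 2.0]
width: 0.0004
```

```bash
python3 -c "
from h import *
go(4,-33,135)"
```

```text
t 8.7 local [-13.  -31.2 136.8] yaw -0.0005 rot [-3.141  0.     1.833] w 0.0004 F [-3.2  0.1  2. ] shift cm [-0.18  1.7   0.18]
```

step_arm(
  increments="0 0.3 0 0 0 0; 0 0.3 0 0 0 0; 0 0.3 0 0 0 0; 0 0.3 0 0 0 0; 0 0.2 0 0 0 0",
)

```text
time: 9.2
tool_pos: [0.5219, -0.3277, 0.1362]
ee_rot: [-3.141, -0.001, 1.833]
wrist_force: [-3.0, 1.7, 1.1]
width: 0.0003
```

step_arm(
  increments="0 0.1 0 0 0 0; 0 0.1 0 0 0 0; 0 0 0 0 0 0",
)

```text
time: 9.5
tool_pos: [0.5238, -0.3272, 0.136]
ee_rot: [-3.141, -0.001, 1.833]
wrist_force: [-1.6, 1.1, 0.1]
width: 0.0006
```

```bash
python3 -c "
from h import *
go(4,-33,135)"
```

```text
t 9.5 local [  3.1 -30.9 136. ] yaw -0.0002 rot [-3.141e+00 -1.000e-03  1.833e+00] w 0.0006 F [-1.3  1.5  0.1] shift cm [-0.21  0.09  0.1 ]
```

step_arm(
  increments="0 0.1 0 0 0 0; 0 0.1 0 0 0 0",
)

```text
time: 9.7
tool_pos: [0.5253, -0.3267, 0.1359]
ee_rot: [-3.141, -0.001, 1.833]
wrist_force: [-3.3, 0.8, 0.0]
width: 0.0004
```

step_arm(
  increments="0 0.1 0 0 0 0; 0 0 0 0 0 0",
)

```text
time: 9.9
tool_pos: [0.5267, -0.3266, 0.1361]
ee_rot: [-3.142, -0.0, 1.833]
wrist_force: [-2.3, 1.3, -0.7]
width: 0.0002
```

step_arm(
  increments="0 0.1 0 0 0 0; 0 0 0 0 0 0",
)

```text
time: 10.1
tool_pos: [0.5279, -0.3266, 0.1364]
ee_rot: [3.141, 0.0, 1.833]
wrist_force: [-2.3, 0.3, -0.2]
width: 0.0002
```

step_arm(
  increments="0 0.1 0 0 0 0; 0 0 0 0 0 0",
)

```text
time: 10.3
tool_pos: [0.5289, -0.3263, 0.1365]
ee_rot: [3.141, 0.0, 1.833]
wrist_force: [-2.6, 0.2, -2.1]
width: 0.0009
```

```bash
python3 -c "
from h import *
go(4,-33,135)"
```

```text
t 10.3 local [  8.2 -31.4 136.5] yaw -0.0003 rot [3.141 0.    1.833] w 0.0009 F [-2.5  0.9 -2.1] shift cm [-0.16 -0.42  0.15]
```

step_arm(
  increments="0 0.1 0 0 0 0; 0 0 0 0 0 0",
)

```text
time: 10.5
tool_pos: [0.5294, -0.3262, 0.1365]
ee_rot: [-3.141, 0.0, 1.833]
wrist_force: [-3.2, -0.7, -0.9]
width: 0.0006
```

step_arm(
  increments="0 0.1 0 0 0 0; 0 0 0 0 0 0",
)

```text
time: 10.7
tool_pos: [0.5297, -0.326, 0.1364]
ee_rot: [-3.14, -0.0, 1.832]
wrist_force: [-4.7, -1.1, 0.1]
width: 0.0004
```

```bash
python3 -c "
from h import *
im=snapshot('scene');cv2.imwrite('pics/s4.png',cv2.resize(im[130:290,190:370],None,fx=4,fy=3.7)[...,::-1])
go(4,-33,135)"
```

```text
t 10.75 local [  9.1 -31.4 136.4] yaw -0.0008 rot [-3.14  -0.     1.832] w 0.0003 F [-4.9  0.7 -0.2] shift cm [-0.16 -0.51  0.14]
```

View pics/s4.png

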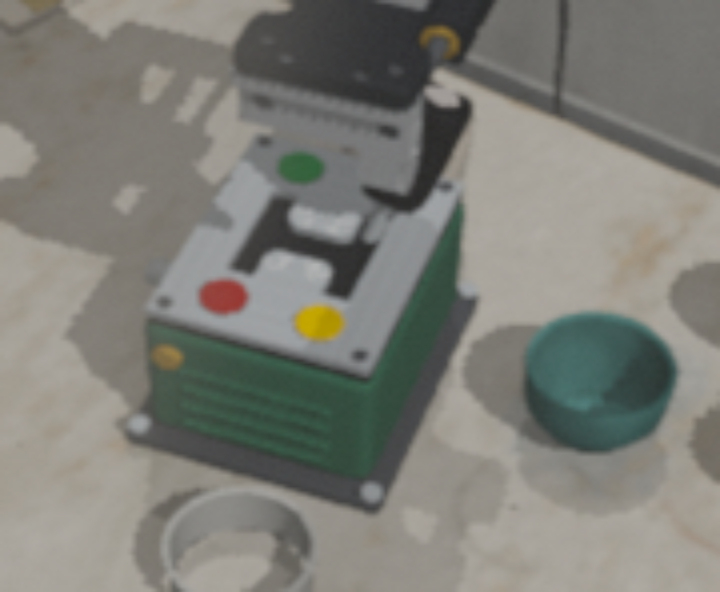

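The lever is deep in the rear-right slot and the motion has stalled as the force rises, so it's at the stop. I'll retreat forward, up and off to the left.

step_arm(
  increments="0 -1 0 0 0 0; 0 -2 0 0 0 0; 0 -2 0 0 0 0; 0 0 -4 0 0 0; 0 0 -4 0 0 0",
)

```text
time: 11.25
tool_pos: [0.4814, -0.3378, 0.2156]
ee_rot: [3.141, -0.003, 1.832]
wrist_force: [1.1, -0.3, 0.9]
width: 0.0007
```

step_arm(
  increments="0 0 -4 0 0 0; 4 0 0 0 0 0; 4 0 0 0 0 0; 4 0 0 0 0 0; 4 0 0 0 0 0",
)

```text
time: 11.75
tool_pos: [0.4412, -0.1827, 0.2575]
ee_rot: [3.137, 0.001, 1.833]
wrist_force: [1.0, 1.1, -0.0]
width: 0.0006
```

step_arm(
  increments="4 0 0 0 0 0; 4 0 0 0 0 0; 4 0 0 0 0 0; 0 0 0 0 0 0; 0 0 0 0 0 0",
)

```text
time: 12.25
tool_pos: [0.4104, -0.0677, 0.2575]
ee_rot: [3.138, 0.002, 1.835]
wrist_force: [0.5, -0.2, 0.0]
width: 0.0003
```

Run:
```python
from h import *
im=snapshot('top');cv2.imwrite('pics/t5.png',cv2.resize(im[130:300,200:370],None,fx=4,fy=3.5)[...,::-1])
np.save('t5.npy',im);go(0,0,300);c=calibration('top')
# expected dot pixel when home
tx=np.tan(.25);a=np.array([tx,-tx,1]);a/=np.linalg.norm(a);p=G+RG.apply([0,0,.005]+.174*a)
d=R.from_euler('xyz',c['orientation']).inv().apply(p-c['eye']);K=c['camera_matrix']
print('exp',K[0,2]-K[0,0]*d[0]/d[2],K[1,2]+K[1,1]*d[1]/d[2],'z',p[2])
uv=(K[0,2]-K[0,0]*d[0]/d[2],K[1,2]+K[1,1]*d[1]/d[2])
ce,ar=blob(im,tuple(int(round(x)) for x in uv),(0,0,150),(180,70,255),8)
w=RG.inv().apply(plane(c,*ce,p[2])-G);print('dot',ce,ar,'local',w)
s=w[:2]*(87.5/174);print('stem',s,'to blue',np.hypot(*(s-[.046,-.022])),'side~',np.arctan2(-w[1],p[2]-.005))
```

```text
t 12.3 local [-39.4 248.4 257.1] yaw 0.0003 rot [3.139e+00 1.000e-03 1.833e+00] w 0.0006 F [-0.3  0.2 -0.7] shift cm [-24.84   3.94  -4.24]
exp 292.73612355657417 177.62853059604709 z 0.1686565407768995
dot [293.59322034 177.3220339 ] 59 local [ 0.04195338 -0.04334146  0.16865654]
stem [ 0.02109725 -0.02179527] to blue 0.024903595403645378 side~ 0.25888855993647586
```

View pics/t5.png

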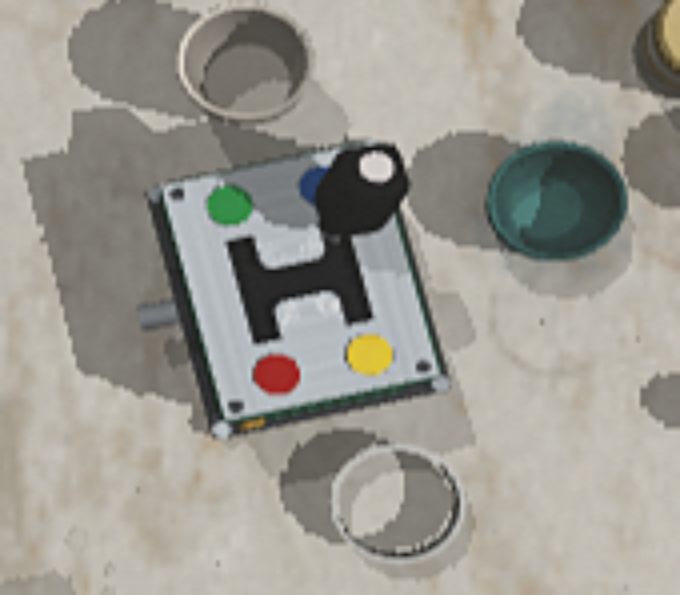

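The dot is within a pixel of where it should be with the lever fully home, at (293.6,177.3) against a predicted (292.7,177.6). The stem is about 25 mm from the blue disc, the bystanders haven't moved and the hand is clear.

```bash
python3 -c "
from bench import *
print(close_job())"
```

```text
the job is handed in; nothing more can be done
None
```

The lever is home in the blue slot (rear right), and I handed the job in at about 12.3 s of the 56 s allowed. With the fingers shut, I pushed the grip's left face across the neutral channel to the right-hand stop. I then went round to the front and pushed it to the rear stop.

**Lever:** in the last top view the white dot is within 1 pixel of where it should be with the lever fully home. That puts the stem about 25 mm from the blue disc (limit 29 mm) and `lever_side` at about 0.25 rad (limit 0.2).

**Forces:** the wrist force readings, taken at the end of each move, stayed around 5 N or less while pushing. Only one face was pushed at a time.

**Bystanders and hand:** the bowl, cup and ring cutter look unmoved by eye; I did not measure them again. The hand finished about 25 cm to the left of the gate, clear of everything.

**One disagreement:** both stops came 1 to 4 mm later than I had predicted. The finger block is probably slightly thinner than I assumed, and the last picture shows the lever itself is where it should be.

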